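# Stow the field-recording kit

## Robot

A 6-joint arm with a two-finger parallel gripper is mounted at the origin on a cart in front of the work surface, level with it; the furniture and walls round the work are solid. World frame = base frame: x ahead of the robot, y to its left, z up, the work surface at z = 0. Lengths are in m, angles in degrees, forces in N, time in s.
With the tool pointing down it reaches from about 0.325 to 0.85 m from the base axis. Payload 15.5 kg.
Tool frame: the origin (TCP) lies between the finger pads; the fingertips stand 19 mm ahead of it and the grasp point (between the pads) is the TCP (ctrl.tip_reach is the distance from the TCP to the fingertips, in m); z points along the fingers, y is the line along which they close (so a half turn about z gives the same grasp; the last joint's range is limited). The gripper opens to 91 mm and grips with 3 to 60 N. Pads are 32 mm wide; open, the fingers measure 118 mm over their backs; the gripper's body (76 mm by 178 mm) begins 60 mm behind the grasp point.
Start: joints at [66.492, 28.281, 77.091, -0, 74.628, -5.472], TCP at [0.194, 0.594, 0.233] pointing down, gripper open.
Joint ranges: [-166.48, 166.48], [-47.26, 123.95], [12.59, 153.08], [-70.14, 250.14], [6.76, 159.57], [-176.63, 176.63]. Speed limits (degrees/s): [108.29, 108.29, 147.25, 172.46, 172.46, 172.46].

## Interface

Orientations are given as a 3x3 rotation matrix whose columns are the frame's x, y, z axes.
In Python, from bench import ctrl gives the robot as it stands. Calls block until the motion is done:
- ctrl.goto(position, orientation): joint-space move of the TCP to a pose.
- ctrl.move_l(position, vel=0.15, ori=None, contact_N=None): straight line of the TCP; ori=None keeps the orientation; vel is the mean speed in m/s. With contact_N (N) it stops when the force on the tool has changed by that much, and returns True; else False.
- ctrl.movej(angles): joint-space move.
- ctrl.command_gripper(opening): opening from 0.0 (shut) to 1.0 (fully open); the grip force is fixed at half the most; returns when the fingers have stopped.
- ctrl.sleep(seconds).
- ctrl.ik(position, orientation): joint angles nearest the present ones, or None.
- ctrl.read_camera(name): name is "scene" or "side" or "wrist"; returns the picture (480x640x3 uint8, blue, green, red); there is no depth.
- ctrl.camera_params(name): a dict with "fx", "fy", "cx", "cy" (pixels), "pose" (4x4, takes a point from camera to world coordinates); the wrist camera has in their place "T_tool_cam" (4x4, takes a point from camera to tool coordinates, whose origin is the TCP and whose axes are the flange's). Camera axes: x right, y up, looking along -z (the intrinsics and any distortion apply to the point x, -y, -z); pixel columns grow to the right and rows downward; lengths in m; the calibration is good to about 2 mm. A picture is of the moment at which its call begins: read the wrist's pose just before it. camera_params takes no time and is no camera call.
A pose or a line that the arm cannot do raises ctrl.MotionError and nothing moves.
- ctrl.sign_off(): hands the job in; it is judged then, once.
Trained networks look in the newest picture that a camera, given by its name, has taken for a name from the list of things; names that differ only in an ending like _2 or _b are one class to them, and where a whole thing is asked for, a point or a joint stands for the part that bears it (a point fixed in the world has none). Each returns a list of dicts, best first, with "score" (0 to 1); they miss things now and then, are a little off and sometimes report something else, mostly with a low value. They report only what shows in the picture. A call takes as long as a camera call.
- ctrl.find_in(camera, query): "bbox" ([centre column, centre row, width, height] in pixels, round what is visible of it).
Readings, each from a call of its own:
- ctrl.read_t(): time.
- ctrl.read_q(): joint angles.
- ctrl.read_dq(): joint speeds.
- ctrl.read_effort(): joint torques, N m.
- ctrl.read_tool_pos(): TCP position.
- ctrl.read_eef_rot(): TCP orientation.
- ctrl.read_contact_force(): force on the tool from outside, world axes, zero at the start.
- ctrl.read_wrist_torque(): the same for the moment, N m.
- ctrl.read_grip_width(): opening from 0.0 (shut) to 1.0 (fully open).
- ctrl.read_grasp_force(): force on a finger pad.
Only numpy, scipy, OpenCV 4.12 (cv2) and the standard library are available. Lean on these libraries where they do the work, as an engineer would, in place of code of your own. Each camera call takes 0.05 s, during which the arm holds its last target. There are 200 camera calls.

## Task

Put the field-recording kit away: press every kit piece that is out on the desk (recorder, power brick, L-bracket, T-bar) into the cutout of its own shape in the tray's foam, fully home against the cutout's floor. The recorder's loose battery packs do not travel with the kit: push each one through the sprung flap in the top of the grey battery safe until it drops inside and the flap has sprung shut behind it.

Things in the scene. Friction and masses are not known exactly. Their poses are not given: they have to be found in the camera images.
- tray: open case base filled with black foam, 191 mm (its x) by 292 mm (its y), fixed. Origin under its centre; x points away from the handle and steel catches on its front, y to its left. Foam top 36 mm, rim 40 mm up. Four light-floored cutouts, each a piece's outline plus 2 mm all round. Pieces stand 12 mm proud of the foam when home: hold them by the upper 10 mm or the fingers meet foam
- cut_recorder (a point): the recorder's origin when home: on the floor of its cutout, 18 mm below the foam top, near left of the tray. Its x and y axes go along the tray's. Four springy foam lips on the walls facing along tray x touch it 7 mm down; pushing past them takes 6 to 12 N, more than its weight. Lips are 30 mm either side of its y = -20 mm: press there
- cut_power_brick (a point): the power brick's origin when home: on the floor of its cutout, 20 mm below the foam top, near right of the tray. Its y goes along the tray's y, either way round. Four springy foam lips on the walls facing along tray x touch it 7 mm down; pushing past them takes 6 to 12 N, more than its weight. Lips are 30 mm either side of its middle: press there
- cut_l_bracket (a point): the L-bracket's origin when home: on the floor of its cutout, 14 mm below the foam top, far left of the tray. Its x and y axes go along the tray's. Four springy foam lips on the walls facing along tray x touch it 7 mm down; pushing past them takes 6 to 12 N, more than its weight. Lips are beside its long leg at its y = -35 and +15 mm: press between them
- cut_t_bar (a point): the T-bar's origin when home: on the floor of its cutout, 14 mm below the foam top, far right of the tray. Its x and y axes go along the tray's. Four springy foam lips on the walls facing along tray x touch it 7 mm down; pushing past them takes 6 to 12 N, more than its weight. Lips are beside its cross bar at its y = -38 and +38 mm: press between them
- recorder: black hand-held sound recorder lying on its back, 30 mm high, 0.22 kg. Origin under the centre of its outline (56 mm in x, 130 mm in y). Body 56 mm wide, from y = -65 to +27 mm; microphone cage 40 mm wide, from y = +27 to +65 mm. Screen and buttons on top, no taller. None if absent
- power_brick: black mains adapter lying flat, 50 mm (x) by 95 mm (y) by 32 mm high, 0.3 kg, origin under its centre. None if absent
- l_bracket: aluminium L-shaped bracket lying flat, 26 mm high, legs 24 mm wide, 0.16 kg. Origin under the centre of its outline (75 mm in x, 110 mm in y). Long leg: x = -37.5 to -13.5 mm over y = -55 to +55 mm; short leg: y = +31 to +55 mm, reaching to x = +37.5 mm. None if absent
- t_bar: dark steel T-shaped microphone bar lying flat, 26 mm high (two low brass screws on top to 30 mm, at x = 23, y = -48 and +48 mm), bars 24 mm wide, 0.16 kg. Origin under the centre of its outline (70 mm in x, 120 mm in y). Cross bar: x = +11 to +35 mm over the full y; stem: y = -12 to +12 mm, reaching to x = -35 mm. None if absent
- pack_a: grey battery pack standing on end, 21 mm (x) by 38 mm (y) by 60 mm high, brass contacts on top, 0.09 kg, origin under its centre. None if absent
- pack_b: a second battery pack like pack_a. None if absent
- safe: grey painted steel battery safe, 96 mm (x) by 132 mm (y) by 175 mm high, fixed to the desk, hollow with an inner floor 5 mm up, origin under its centre, x points away from the small lock on its front
- mouth (a point): centre of the opening in the safe's top, 175 mm up and level with the top face; 45 mm along the safe's x, 100 mm along its y, closed by a steel flap
- safe_flap (a joint): flap angle: 0 shut and level, to 1.45 rad pushed down. Hinged on the opening's +x edge, 43 mm long, free edge to -x. Its spring (0.04 N m shut, 0.06 N m at 1 rad) carries a pack's weight and pinches a pack part way in: push the pack down near the free edge until its top is 45 mm below the safe's top; then it drops, and the flap shuts once the fingers leave

How it is judged:
By the outcome, as a careful person would: the job done as asked, in the order asked, and still so for the second after the job is handed in, with the robot touching nothing.
Of l_bracket, t_bar, recorder, power_brick only 3 to 4 are there at a start; the rules pass over those that are not, and their reading is None.
Of pack_a, pack_b only 1 to 2 are there at a start; the rules pass over those that are not, and their reading is None.
At some moment in a run one of l_bracket, t_bar, recorder, power_brick may be knocked a few centimetres aside while the robot is not near it.
Once in a run the grip may slacken for a moment while it holds something.
It also fails if it takes over 210 s, if anything falls off the work surface, if the arm or the gripper's body presses on something with over 40 N, if the wrist force passes 120 N, or if a joint passes its speed limit or range.

## Working session

There is one attempt and no reset: what is moved stays moved. The work goes in short steps, each a Python script; the robot and the scene stay as the last script left them, time stands still between calls to the robot, and variables do not carry over. Pictures are saved under pics/ and viewed, at most 14 in all, crops included, and the job is handed in when it is done.

```bash
ls; mkdir -p pics; python3 - <<'E'
from bench import ctrl
import cv2, numpy as np
for c in ("scene","side","wrist"):
    im=ctrl.read_camera(c); cv2.imwrite(f"pics/{c}0.png",im)
    p=ctrl.camera_params(c); print(c,{k:(np.round(v,4).tolist() if not isinstance(v,str) else v) for k,v in p.items()})
    for q in ("tray","safe","recorder","power_brick","l_bracket","t_bar","pack_a"):
        print(q,[(np.round(d["bbox"]).astype(int).tolist(),round(d["score"],2)) for d in ctrl.find_in(c,q)])
print(ctrl.read_t(),ctrl.read_eef_rot(),ctrl.tip_reach)
E
```

```text
bench.py
pics
scene {'fx': 578.1702, 'fy': 578.1702, 'cx': 326.0474, 'cy': 234.1945, 'pose': [[0.5749, 0.3892, -0.7197, -0.5604], [-0.8181, 0.2578, -0.5141, -0.775], [-0.0146, 0.8843, 0.4666, 0.8577], [0.0, 0.0, 0.0, 1.0]]}
tray []
safe [([216, 227, 61, 75], 0.88), ([308, 264, 120, 68], 0.43)]
recorder [([408, 284, 42, 30], 0.64), ([370, 317, 52, 27], 0.21)]
power_brick []
l_bracket [([371, 317, 51, 27], 0.94), ([215, 199, 28, 13], 0.38)]
t_bar [([463, 311, 33, 37], 0.84)]
pack_a [([292, 286, 16, 29], 0.8), ([305, 264, 122, 65], 0.6)]
side {'fx': 575.7963, 'fy': 575.7963, 'cx': 328.7089, 'cy': 235.2515, 'pose': [[-0.9693, 0.1189, -0.2151, 0.1791], [-0.2457, -0.4555, 0.8556, 1.3758], [0.0038, 0.8822, 0.4708, 0.9033], [0.0, 0.0, 0.0, 1.0]]}
tray [([300, 290, 97, 71], 0.93)]
safe [([300, 334, 55, 106], 0.81)]
recorder [([314, 244, 38, 24], 0.55), ([296, 291, 98, 70], 0.23)]
power_brick []
l_bracket [([366, 251, 26, 22], 0.85), ([298, 337, 55, 106], 0.66)]
t_bar [([331, 218, 36, 16], 0.7)]
pack_a [([357, 286, 12, 26], 0.58)]
wrist {'fx': 336.1807, 'fy': 336.1807, 'cx': 319.493, 'cy': 240.3075, 'T_tool_cam': [[-0.0002, 0.9644, 0.2645, 0.0742], [1.0, -0.0, 0.0007, 0.0005], [0.0007, 0.2645, -0.9644, -0.1515], [0.0, 0.0, 0.0, 1.0]]}
tray []
safe []
recorder []
power_brick []
l_bracket []
t_bar []
pack_a []
1.2 [[-9.50863013e-01  3.09611904e-01  1.28058345e-05]
 [ 3.09611904e-01  9.50863012e-01  2.98360239e-05]
 [-2.93900623e-06  3.23348104e-05 -9.99999999e-01]] 0.019
```

```bash
python3 - <<'E'
import cv2
for c,(x,y,w,h) in {"scene":(150,150,400,240),"side":(200,160,280,260)}.items():
    im=cv2.imread(f"pics/{c}0.png")[y:y+h,x:x+w]; s=min(800/w,600/h)
    cv2.imwrite(f"pics/{c}0c.png",cv2.resize(im,None,fx=s,fy=s,interpolation=cv2.INTER_CUBIC))
E
```

```text
(no output)
```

View pics/scene0c.png

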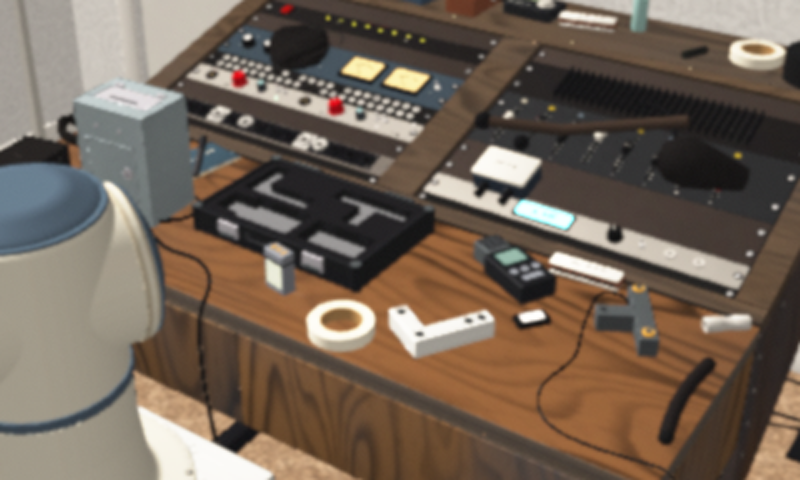

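View pics/side0c.png

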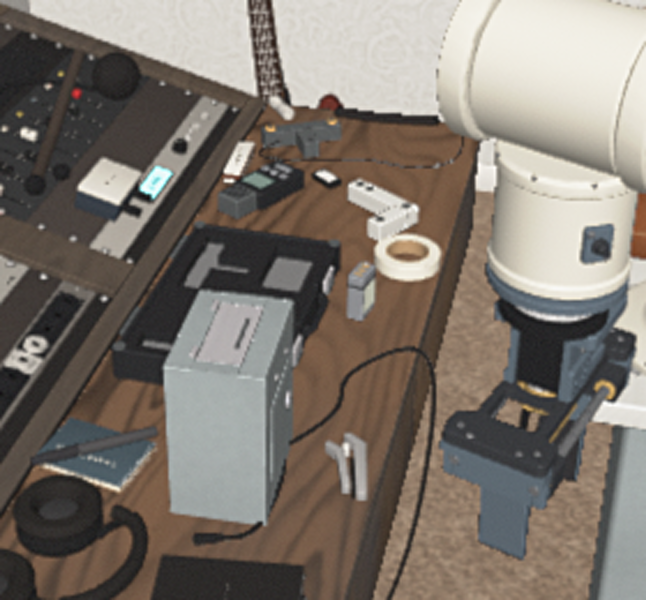

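The scene (640x480 pixels) shows the safe at about (216,227), the tray at (308,262), one pack at (290,284), the recorder at (408,284), the L at (371,316) and the T at (463,311). There is no power brick. The side view agrees and shows only one pack.

```bash
cat > h.py <<'E'
from bench import ctrl
import cv2, numpy as np
from scipy.optimize import least_squares
def cam(name, tool=None):
    """K, camera->world pose; tool=(pos,rot) for wrist"""
    p=ctrl.camera_params(name)
    if name=="wrist":
        T=np.eye(4); T[:3,:3]=tool[1]; T[:3,3]=tool[0]; P=T@np.array(p["T_tool_cam"])
    else: P=np.array(p["pose"])
    return (p["fx"],p["fy"],p["cx"],p["cy"]),P
def to_plane(C,uv,z):
    (fx,fy,cx,cy),P=C
    d=P[:3,:3]@np.array([(uv[0]-cx)/fx,-(uv[1]-cy)/fy,-1.]); o=P[:3,3]
    return o+d*(z-o[2])/d[2]
def project(C,X):
    (fx,fy,cx,cy),P=C
    c=(np.atleast_2d(X)-P[:3,3])@P[:3,:3]
    return np.c_[cx+fx*c[:,0]/-c[:,2], cy-fy*c[:,1]/-c[:,2]]
def down(yaw):
    """tool down, tool x axis at yaw (rad): x=(c,s,0), y=(s,-c,0), z=-1"""
    c,s=np.cos(yaw),np.sin(yaw)
    return np.array([[c,s,0],[s,-c,0],[0,0,-1.]])
def fitpose(C,model,uv):
    """planar pose (x,y,yaw) from known model points [x,y,z] seen at pixels uv in camera C"""
    model=np.array(model,float); uv=np.array(uv,float)
    W=np.array([to_plane(C,p,m[2])[:2] for p,m in zip(uv,model)])
    M=model[:,:2]; a,b=M-M.mean(0),W-W.mean(0)
    th=np.arctan2((a[:,0]*b[:,1]-a[:,1]*b[:,0]).sum(),(a*b).sum())
    R=np.array([[np.cos(th),-np.sin(th)],[np.sin(th),np.cos(th)]]); t=W.mean(0)-R@M.mean(0)
    r=np.linalg.norm(W-(M@R.T+t),axis=1)
    return np.array([*t,th]),r
def snap(tag,save=True):
    tool=(np.array(ctrl.read_tool_pos()),np.array(ctrl.read_eef_rot()))
    im=ctrl.read_camera("wrist")
    if save: cv2.imwrite(f"pics/{tag}.png",im); np.savez(f"pics/{tag}.npz",p=tool[0],R=tool[1])
    return im,cam("wrist",tool)
def load(tag):
    d=np.load(f"pics/{tag}.npz"); return cv2.imread(f"pics/{tag}.png"),cam("wrist",(d["p"],d["R"]))
E
python3 - <<'E'
from h import *
s,d=cam("scene"),cam("side")
for n,uv,z in (("safe",(216,199),.175),("tray",(308,262),.03),("pack",(290,284),.03),("rec",(408,284),.015),("L",(371,316),.013),("T",(463,311),.013)):print(n,to_plane(s,uv,z).round(3))
for n,uv,z in (("safe",(298,302),.175),("tray",(300,288),.03),("pack",(357,286),.03),("rec",(314,244),.015),("L",(366,251),.013),("T",(331,218),.013),("thing",(350,360),.01)):print(n,to_plane(d,uv,z).round(3))
E
```

```text
safe [0.495 0.366 0.175]
tray [0.551 0.083 0.03 ]
pack [0.433 0.054 0.03 ]
rec [ 0.627 -0.194  0.015]
L [ 0.45  -0.185  0.013]
T [ 0.596 -0.364  0.013]
safe [0.5   0.372 0.175]
tray [0.579 0.107 0.03 ]
pack [0.429 0.058 0.03 ]
rec [ 0.616 -0.169  0.015]
L [ 0.447 -0.17   0.013]
T [ 0.609 -0.368  0.013]
thing [0.386 0.342 0.01 ]
```

```bash
python3 - <<'E'
from h import *
for yaw in (-90,90,0,180):
  for p in ((.55,.09,.3),(.52,-.24,.35),(.49,.37,.3),(.6,.15,.06)):
    q=ctrl.ik(p,down(np.radians(yaw))); print(yaw,p,None if q is None else np.round(q,0))
ctrl.goto((.52,.09,.3),down(np.radians(-90))); snap("tray1")
ctrl.goto((.52,-.24,.33),down(np.radians(-90))); snap("desk1")
for n in ("tray1","desk1"):
    cv2.imwrite(f"pics/{n}v.png",cv2.resize(cv2.imread(f"pics/{n}.png"),(800,600),interpolation=cv2.INTER_CUBIC))
for q in ("recorder","power_brick","l_bracket","t_bar","pack_a"):
    print(q,[(np.round(d["bbox"]).astype(int).tolist(),round(d["score"],2)) for d in ctrl.find_in("wrist",q)])
print(ctrl.read_t())
E
```

```text
-90 (0.55, 0.09, 0.3) None
-90 (0.52, -0.24, 0.35) [-31.  19.  74.  -0.  87. 149.]
-90 (0.49, 0.37, 0.3) [  31.   24.   73.   -0.   83. -149.]
-90 (0.6, 0.15, 0.06) [   9.   39.   87.   -0.   53. -171.]
90 (0.55, 0.09, 0.3) [ 3. 19. 81. -0. 79.  3.]
90 (0.52, -0.24, 0.35) [-31.  19.  74.  -0.  87. -31.]
90 (0.49, 0.37, 0.3) [31. 24. 73. -0. 83. 31.]
90 (0.6, 0.15, 0.06) [ 9. 39. 87. -0. 53.  9.]
0 (0.55, 0.09, 0.3) [ 3. 19. 81. -0. 79. 93.]
0 (0.52, -0.24, 0.35) [-31.  19.  74.  -0.  87.  59.]
0 (0.49, 0.37, 0.3) [ 31.  24.  73.  -0.  83. 121.]
0 (0.6, 0.15, 0.06) [ 9. 39. 87. -0. 53. 99.]
180 (0.55, 0.09, 0.3) [  3.  19.  81.  -0.  79. -87.]
180 (0.52, -0.24, 0.35) [ -31.   19.   74.   -0.   87. -121.]
180 (0.49, 0.37, 0.3) [ 31.  24.  73.  -0.  83. -59.]
180 (0.6, 0.15, 0.06) [  9.  39.  87.  -0.  53. -81.]Traceback (most recent call last):
  File "<stdin>", line 5, in <module>
host.MotionError: the arm cannot take that pose within its joint ranges
```

```bash
python3 - <<'E'
from h import *
Y=down(np.radians(90))
ctrl.goto((.54,.09,.3),Y); snap("tray1")
ctrl.goto((.52,-.24,.33),Y); snap("desk1")
for n in ("tray1","desk1"):
    cv2.imwrite(f"pics/{n}v.png",cv2.resize(cv2.imread(f"pics/{n}.png"),(800,600),interpolation=cv2.INTER_CUBIC))
for q in ("recorder","power_brick","l_bracket","t_bar","pack_a"):
    print(q,[(np.round(d["bbox"]).astype(int).tolist(),round(d["score"],2)) for d in ctrl.find_in("wrist",q)])
print(ctrl.read_t())
E
```

```text
recorder [([395, 165, 78, 99], 0.58)]
power_brick []
l_bracket [([271, 150, 78, 89], 0.66)]
t_bar [([372, 283, 62, 60], 0.6)]
pack_a []
5.0083
```

View pics/tray1v.png

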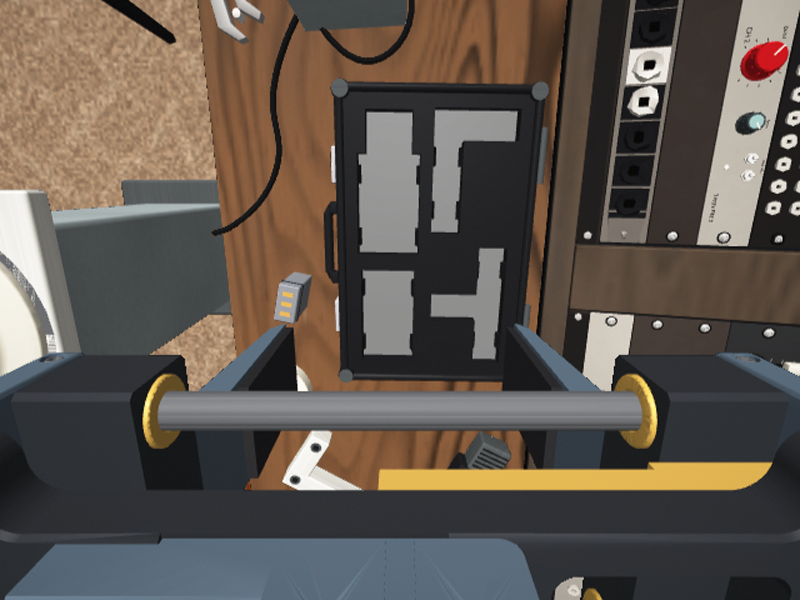

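View pics/desk1v.png

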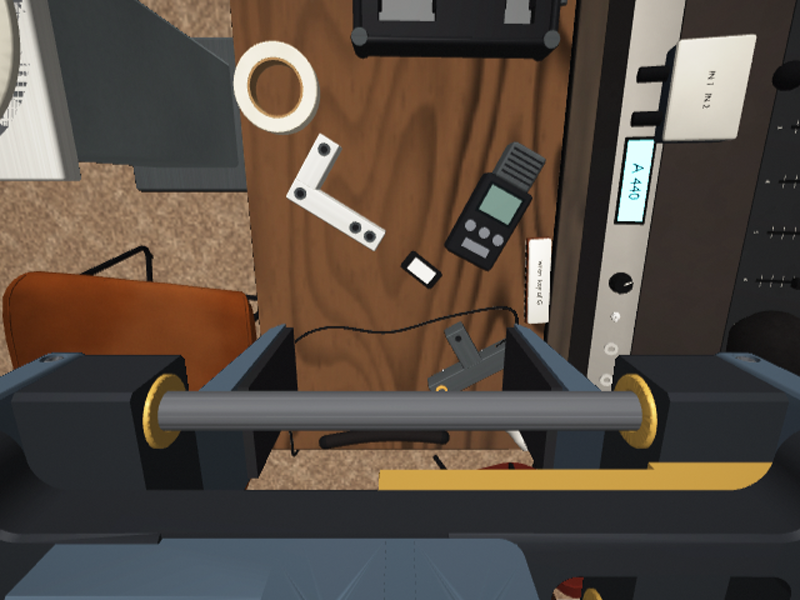

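The tray view (800x600) shows the tray's corners at about (340,88), (540,91) and (346,376), with four light-floored cutouts. The desk view shows the L's corner at (300,190), the recorder at (495,205) and the T at (470,360), partly behind the gripper. Next I'll fit outlines automatically.

```bash
cat > fit.py <<'E'
from h import *
from scipy.optimize import minimize
def box(x0,x1,y0,y1): return np.array([[x0,y0],[x1,y0],[x1,y1],[x0,y1]])/1e3
PARTS={"recorder":[box(-28,28,-65,27),box(-20,20,27,65)],
 "power_brick":[box(-25,25,-47.5,47.5)],
 "l_bracket":[box(-37.5,-13.5,-55,55),box(-37.5,37.5,31,55)],
 "t_bar":[box(11,35,-60,60),box(-35,35,-12,12)],
 "pack_a":[box(-10.5,10.5,-19,19)],"safe":[box(-48,48,-66,66)],"tray":[box(-95.5,95.5,-146,146)]}
H={"recorder":.030,"power_brick":.032,"l_bracket":.026,"t_bar":.026,"pack_a":.06}
FLOOR={"recorder":.018,"power_brick":.016,"l_bracket":.022,"t_bar":.022}
S=4
def fill(C,polys,shape,roi):
    x0,y0,w,h=roi; m=np.zeros((h*S,w*S),np.uint8)
    for P in polys:
        uv=(project(C,P)-[x0,y0]+.5)*S-.5
        cv2.fillConvexPoly(m,cv2.convexHull(np.round(uv).astype(np.int32)),1)
    return m
def place(p,pose,z):
    c,s=np.cos(pose[2]),np.sin(pose[2]); return np.c_[p@np.array([[c,s],[-s,c]])+pose[:2],np.full(len(p),z)]
def grow(p,g): return p+np.sign(p-p.mean(0))*g
def model(C,name,pose,shape,roi,cut):
    P=PARTS[name]
    if cut: # visible floor = floor outline seen through the top outline
        g=[grow(p,.002) for p in P]
        return fill(C,[place(p,pose,FLOOR[name]) for p in g],shape,roi)&fill(C,[place(p,pose,.036) for p in g],shape,roi)
    return fill(C,[np.r_[place(p,pose,0.),place(p,pose,H[name])] for p in P],shape,roi)
def fit(im,C,name,pose0,mask,cut=False,pad=25):
    m0=model(C,name,pose0,im.shape,(0,0,im.shape[1],im.shape[0]),cut); ys,xs=np.nonzero(m0)
    x0,y0=max(xs.min()//S-pad,0),max(ys.min()//S-pad,0); x1,y1=min(xs.max()//S+pad,im.shape[1]),min(ys.max()//S+pad,im.shape[0])
    roi=(x0,y0,x1-x0,y1-y0); t=mask[y0:y1,x0:x1].astype(np.float32)
    down_=lambda m:cv2.resize(m.astype(np.float32),(roi[2],roi[3]),interpolation=cv2.INTER_AREA)
    best=None
    for sig in (4,1,.5):
        bl=lambda a:cv2.GaussianBlur(a,(0,0),sig); tb=bl(t)
        f=lambda v:float(np.abs(bl(down_(model(C,name,v*[1,1,5],im.shape,roi,cut)))-tb).sum())
        v=(pose0 if best is None else best)/np.array([1,1,5]); d=.004 if sig>1 else .0015
        best=minimize(f,v,method="Nelder-Mead",options=dict(initial_simplex=np.array([v]+[v+d*(1 if i<2 else 3)*np.eye(3)[i] for i in range(3)]),xatol=2e-5,fatol=.05)).x*[1,1,5]
    m=down_(model(C,name,best,im.shape,roi,cut)); iou=np.minimum(m,t).sum()/np.maximum(m,t).sum()
    return best,iou
def largest(m,seed):
    n,l,st,ce=cv2.connectedComponentsWithStats(m.astype(np.uint8)); 
    k=min((i for i in range(1,n) if st[i,4]>150),key=lambda i:np.hypot(*(ce[i]-seed))); return l==k
def seg(im,kind):
    hsv=cv2.cvtColor(im,cv2.COLOR_BGR2HSV).astype(int); s,v=hsv[...,1],hsv[...,2]
    if kind=="light": return (s<60)&(v>100)
    return (s<90)|(v<40)     # not wood
def segpiece(im,C,name,pose0):
    m=seg(im,"light" if name=="l_bracket" else "dark").astype(np.uint8)
    m=cv2.morphologyEx(m,cv2.MORPH_OPEN,np.ones((3,3))); m=cv2.morphologyEx(m,cv2.MORPH_CLOSE,np.ones((5,5)))
    m=largest(m,project(C,[*pose0[:2],.013])[0])
    cs,_=cv2.findContours(m.astype(np.uint8),cv2.RETR_EXTERNAL,cv2.CHAIN_APPROX_NONE); o=np.zeros(m.shape,np.uint8); cv2.drawContours(o,cs,-1,1,-1)
    return o
def overlay(im,C,name,pose,cut=False):
    P=[grow(p,.002) if cut else p for p in PARTS[name]]
    for z,col in ((FLOOR[name] if cut else 0,(0,255,0)),(.036 if cut else H[name],(0,0,255))):
        for p in P: cv2.polylines(im,[np.round(project(C,place(p,pose,z))*16).astype(np.int32)],True,col,1,cv2.LINE_AA,4)
E
python3 - <<'E'
from fit import *
k=.8
im,C=load("tray1"); res={}
m=seg(im,"light")
for n,uv in (("recorder",(390,182)),("power_brick",(388,313)),("l_bracket",(475,171)),("t_bar",(467,304))):
    p0=np.r_[to_plane(C,np.array(uv)*k,.02)[:2],-.02]
    t=cv2.morphologyEx(m.astype(np.uint8),cv2.MORPH_OPEN,np.ones((3,3)))
    t=largest(t,np.array(uv)*k) 
    res[n]=fit(im,C,n,p0,t,True); print("cut",n,p0.round(4),res[n][0].round(4),np.degrees(res[n][0][2]).round(2),round(res[n][1],3))
    overlay(im,C,n,res[n][0],True)
np.savez("cuts.npz",**{n:r[0] for n,r in res.items()})
im2,C2=load("desk1"); pcs={}
for n,uv,yaw in (("recorder",(495,205),-30),("l_bracket",(335,190),60),("t_bar",(465,350),-65)):
    p0=np.r_[to_plane(C2,np.array(uv)*k,.013)[:2],np.radians(yaw)]
    t=segpiece(im2,C2,n,p0); r=fit(im2,C2,n,p0,t); pcs[n]=r[0]; print(n,p0.round(3),r[0].round(4),np.degrees(r[0][2]).round(1),round(r[1],3)); overlay(im2,C2,n,r[0])
np.savez("pcs.npz",**pcs)
a=cv2.resize(im[50:320,220:460],None,fx=2.2,fy=2.2); b=cv2.resize(im2[90:330,200:460],(a.shape[1]//2*2*260//480,a.shape[0]*1)) if 0 else None
x=np.hstack([cv2.resize(im[50:310,240:450],(400,495)),cv2.resize(im2[90:330,215:445],(400,417)) if 0 else cv2.copyMakeBorder(cv2.resize(im2[90:330,215:445],(400,417)),0,78,0,0,cv2.BORDER_CONSTANT)])
cv2.imwrite("pics/ov1.png",x)
E
```

```text
cut recorder [ 0.5309  0.1683 -0.02  ] [ 0.5292  0.1655 -0.0129] -0.74 0.96
cut power_brick [ 0.5281  0.0329 -0.02  ] [ 0.5275  0.0329 -0.0084] -0.48 0.944
cut l_bracket [ 0.6144  0.1788 -0.02  ] [ 0.611   0.1763 -0.0119] -0.68 0.934
cut t_bar [ 0.6125  0.0431 -0.02  ] [ 0.6093  0.0435 -0.0108] -0.62 0.936
recorder [ 0.625 -0.185 -0.524] [ 0.6236 -0.1868 -0.4989] -28.6 0.94
l_bracket [ 0.451 -0.169  1.047] [ 0.466  -0.1732  1.013 ] 58.0 0.916
t_bar [ 0.599 -0.354 -1.134] [ 0.6067 -0.3662 -1.0471] -60.0 0.255
```

View pics/ov1.png

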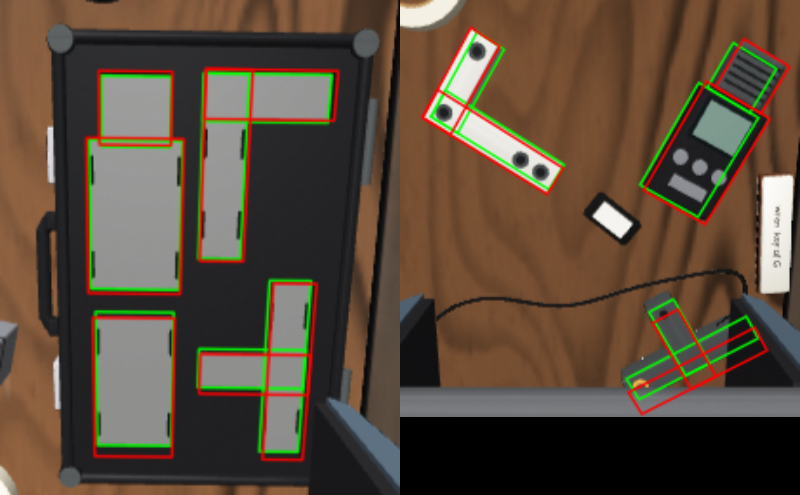

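The overlay shows all four cutouts, the recorder and the L fitted to about 1 px. The T is half hidden behind the gripper, so it will be re-viewed. Next I look close at the recorder, do a test squeeze to calibrate the tool-y camera bias, and re-view.

```bash
cat > act.py <<'E'
from fit import *
GRIP={"recorder":(0,-20),"l_bracket":(0,43),"t_bar":(0,0)}  # mm, piece frame; tool x along piece +y
WID={"recorder":56,"l_bracket":75,"t_bar":70}
def pt(pose,xy):
    c,s=np.cos(pose[2]),np.sin(pose[2]); x,y=np.array(xy)/1e3; return np.array([pose[0]+c*x-s*y,pose[1]+s*x+c*y])
def look(name,pose,tag,z=.25):
    yaw=pose[2]+np.pi/2; u=np.array([np.cos(yaw),np.sin(yaw)])
    ctrl.goto([*(pose[:2]-.074*u),z],down(yaw)); ctrl.sleep(.2)
    im,C=snap(tag); t=segpiece(im,C,name,pose); p,iou=fit(im,C,name,pose,t); overlay(im,C,name,p)
    cv2.imwrite(f"pics/{tag}o.png",im); print("look",name,p.round(4),np.degrees(p[2]).round(2),"iou",round(iou,3)); return p,iou
def over_grip(name,pose,tipz,above=.06):
    yaw=pose[2]+np.pi/2; g=pt(pose,GRIP[name]); z=tipz+ctrl.tip_reach
    ctrl.goto([*g,z+above],down(yaw)); hit=ctrl.move_l([*g,z],.1,contact_N=10); print("down hit",hit,np.round(ctrl.read_tool_pos(),4)); return g,z
def width(): return ctrl.read_grip_width()*91
E
python3 - <<'E'
from act import *
p=np.load("pcs.npz")["recorder"]
ctrl.command_gripper(1)
p,iou=look("recorder",p,"rec1")
assert iou>.85
g,z=over_grip("recorder",p,.022)
ctrl.command_gripper(0); print("w",width(),ctrl.read_grasp_force())
ctrl.command_gripper(1); ctrl.move_l([*g,z+.06],.15)
p2,iou=look("recorder",p,"rec2")
u=np.array([np.cos(p[2]),np.sin(p[2])])  # piece x = tool y (sign aside)
t=pt(p2,GRIP["recorder"])-g
v=np.array([-u[1],u[0]])
print("measured-TCP along piece x: %.2f mm, along y %.2f mm"%(t@u*1e3,t@v*1e3), "t",ctrl.read_t())
np.savez("pcs2.npz",recorder=p2,bias=t@u)
E
```

```text
look recorder [ 0.6242 -0.1864 -0.4894] -28.04 iou 0.958
down hit False [ 0.6152 -0.2044  0.0416]
w 55.9618059665278 29.971923530101776
look recorder [ 0.6243 -0.1866 -0.4832] -27.69 iou 0.959
measured-TCP along piece x: 0.23 mm, along y -0.08 mm t 10.3083
```

```bash
python3 -c "
import cv2,numpy as np
a=[cv2.resize(cv2.imread(f'pics/rec{i}o.png')[40:300,190:450],(400,400)) for i in (1,2)]
cv2.imwrite('pics/ov2.png',np.hstack(a))"
```

```text
(no output)
```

View pics/ov2.png

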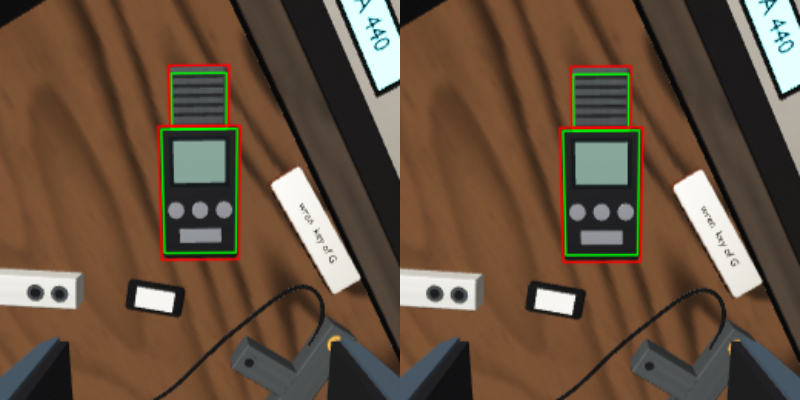

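The fits are tight and the camera bias is negligible (0.2 mm). Next: grasp and seat the recorder.

```bash
cat >> act.py <<'E'
TRAYYAW=np.radians(-.68)
def cutpose(name):
    c=np.load("cuts.npz")[name]; c[2]=TRAYYAW; return c
def pick(name,p,tipz):
    g,z=over_grip(name,p,tipz); ctrl.command_gripper(0); z=ctrl.read_tool_pos()[2]
    w=width(); print("w",round(w,1),"F",round(ctrl.read_grasp_force(),1))
    ctrl.move_l([*g,z+.1],.2); print("lifted w",round(width(),1),"F",round(ctrl.read_grasp_force(),1)); return z
def insert(name,zg):
    c=cutpose(name); yaw=c[2]+np.pi/2; g=pt(c,GRIP[name]); home=zg+FLOOR[name]
    ctrl.goto([*g,home+.08],down(yaw)); print("over w",round(width(),1),"F",round(ctrl.read_grasp_force(),1))
    if abs(width()-WID[name])>2: print("LOST?"); return None
    ctrl.move_l([*g,home+.022],.15)
    hit=ctrl.move_l([*g,home-.001],.03,contact_N=18)
    dz=ctrl.read_tool_pos()[2]-home; print("insert hit",hit,"above home mm",round(dz*1e3,1),np.round(ctrl.read_contact_force(),1),"w",round(width(),1)); return dz
def release(name,extra=9,up=.08):
    ctrl.command_gripper(min((WID[name]+extra)/91,1)); q=ctrl.read_tool_pos(); ctrl.move_l([q[0],q[1],q[2]+up],.15)
def press(name,xy,top=.048,N=25,yaw_off=0):
    c=cutpose(name); yaw=c[2]+np.pi/2+yaw_off; g=pt(c,xy); ctrl.command_gripper(0)
    z=top+ctrl.tip_reach; ctrl.goto([*g,z+.04],down(yaw)); hit=ctrl.move_l([*g,z-.004],.04,contact_N=N)
    print("press",name,xy,hit,"top above home mm",round((ctrl.read_tool_pos()[2]-z)*1e3,1),np.round(ctrl.read_contact_force(),1)); ctrl.move_l([*g,z+.06],.15)
E
python3 - <<'E'
from act import *
p=np.load("pcs2.npz")["recorder"]
zg=pick("recorder",p,.022)
dz=insert("recorder",zg)
print(ctrl.read_t())
E
```

```text
down hit False [ 0.6154 -0.2045  0.0416]
w 55.8 F 30.0
lifted w 55.9 F 30.0
over w 55.6 F 30.0
insert hit True above home mm -0.2 [-0.5  0.1  8.4] w 55.6
15.625
```

```bash
python3 - <<'E'
from act import *
release("recorder"); press("recorder",(0,-20))
ctrl.command_gripper(1)
p,iou=look("l_bracket",np.load("pcs.npz")["l_bracket"],"l1")
print(ctrl.read_t()); np.savez("l.npz",p=p)
E
python3 -c "
import cv2,numpy as np
a=cv2.imread('pics/l1o.png')[0:330,120:520]
cv2.imwrite('pics/ov3.png',cv2.resize(a,None,fx=1.8,fy=1.8))"
```

```text
press recorder (0, -20) True top above home mm 0.2 [-2.4 -0.4 15.9]
look l_bracket [ 0.4659 -0.1732  1.0196] 58.42 iou 0.963
22.6417
```

View pics/ov3.png

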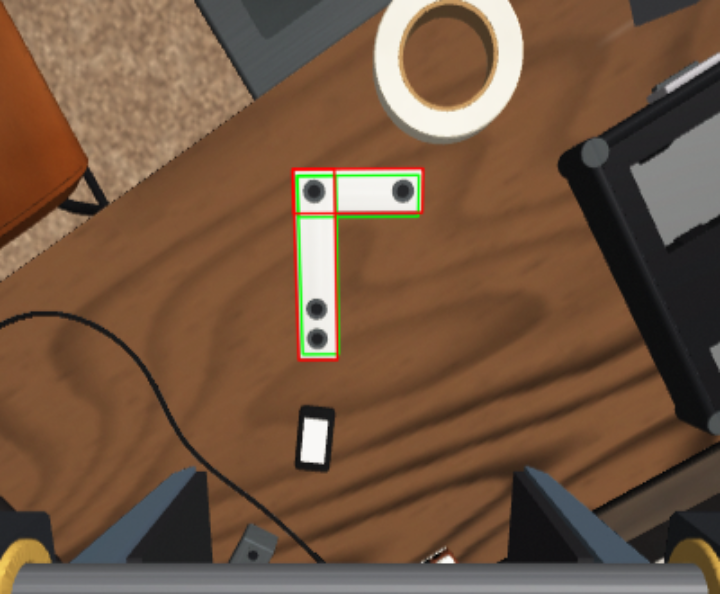

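The L is fitted to within a pixel. I'll grip it across its 75 mm end, lower it to just above the lips, release it, then press with closed fingertips.

```bash
cat >> act.py <<'E'
def drop_in(name,zg,hold=.008):
    c=cutpose(name); yaw=c[2]+np.pi/2; g=pt(c,GRIP[name]); home=zg+FLOOR[name]
    ctrl.goto([*g,home+.08],down(yaw)); print("over w",round(width(),1),"F",round(ctrl.read_grasp_force(),1))
    if abs(width()-WID[name])>2: print("LOST?"); return None
    ctrl.move_l([*g,home+.022],.15)
    hit=ctrl.move_l([*g,home+hold],.03,contact_N=5)
    dz=ctrl.read_tool_pos()[2]-home; print("drop_in hit",hit,"above home mm",round(dz*1e3,1),np.round(ctrl.read_contact_force(),1),"w",round(width(),1)); return dz
E
python3 - <<'E'
from act import *
p=np.load("l.npz")["p"]
zg=pick("l_bracket",p,.017)
dz=drop_in("l_bracket",zg); print(ctrl.read_t())
E
```

```text
down hit False [ 0.4298 -0.1509  0.0364]
w 74.8 F 30.0
lifted w 74.5 F 30.0
over w 74.2 F 30.0
drop_in hit False above home mm 7.9 [ 0.6  0.1 -1.9] w 74.7
27.9917
```

```bash
python3 - <<'E'
from act import *
release("l_bracket",8); press("l_bracket",(-25.5,-10),N=20)
c=cutpose("recorder"); ctrl.command_gripper(1)
ctrl.goto((.56,.06,.3),down(np.radians(90))); im,C=snap("tray2")
print(ctrl.read_t()); cv2.imwrite("pics/tray2v.png",cv2.resize(im[40:320,200:480],(600,600)))
p=np.load("pcs.npz")["t_bar"]; p[:2]+=[.0,.0]
yaw=np.radians(27); u=np.array([np.cos(yaw),np.sin(yaw)])
ctrl.goto([*(np.array([.605,-.365])-.074*u),.27],down(yaw)); im,C=snap("t0"); cv2.imwrite("pics/t0v.png",im[:330,120:520])
E
```

```text
press l_bracket (-25.5, -10) True top above home mm 0.3 [-3.3 -0.1 10.9]
34.425
```

View pics/tray2v.png

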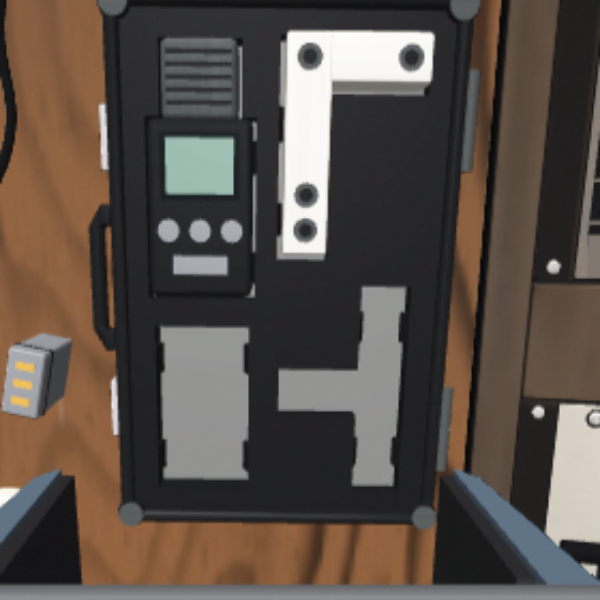

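View pics/t0v.png

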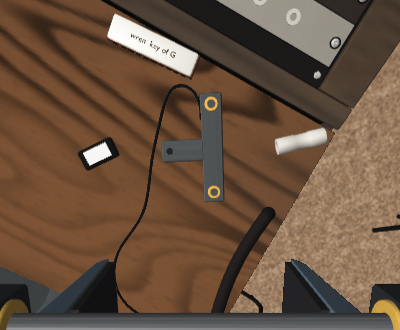

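The tray view shows the recorder and L seated in their cutouts, with the T and power-brick cutouts empty. The pack is at crop (35,380). The T view has it whole at crop (195,148).

```bash
python3 - <<'E'
from act import *
im,C=load("t0"); p0=np.r_[to_plane(C,(120+195,148),.013)[:2],np.radians(-64)]
t=segpiece(im,C,"t_bar",p0); p,iou=fit(im,C,"t_bar",p0,t); print(p,np.degrees(p[2]),iou)
if iou>.7: p,iou=look("t_bar",p,"t1",.24)
else: overlay(im,C,"t_bar",p); cv2.imwrite("pics/t1o.png",im)
np.savez("t.npz",p=p)
cv2.imwrite("pics/ov4.png",cv2.resize(cv2.imread("pics/t1o.png")[20:260,190:450],None,fx=2,fy=2))
E
```

```text
[ 0.6006836  -0.35632581 -1.04934391] -60.12297701841171 0.85339504
look t_bar [ 0.6008 -0.3564 -1.0513] -60.23 iou 0.951
```

View pics/ov4.png

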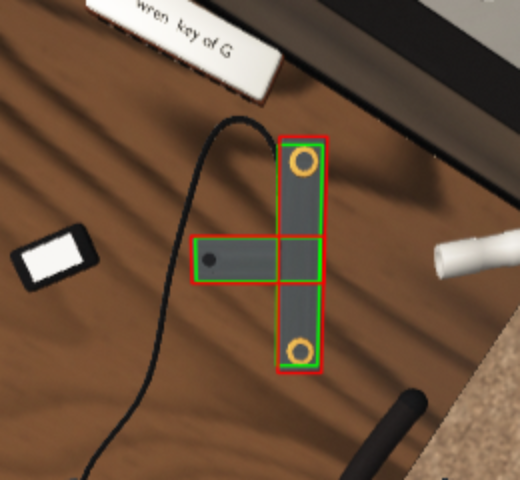

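```bash
python3 - <<'E'
from act import *
p=np.load("t.npz")["p"]
zg=pick("t_bar",p,.017)
dz=drop_in("t_bar",zg); print(ctrl.read_t())
if dz is not None and dz<.0095:
    release("t_bar",8); press("t_bar",(23,0),N=20); press("l_bracket",(-25.5,-10),N=20)
    ctrl.command_gripper(1); ctrl.goto((.56,.06,.3),down(np.radians(90))); im,C=snap("tray3")
    for n in ("recorder","l_bracket","t_bar"):
        c=cutpose(n); F,Hh=FLOOR[n],H[n]
        for q in PARTS[n]: cv2.polylines(im,[np.round(project(C,place(q,c,F+Hh))*16).astype(np.int32)],True,(0,0,255),1,cv2.LINE_AA,4)
    cv2.imwrite("pics/tray3v.png",cv2.resize(im[40:320,200:480],(600,600)))
print(ctrl.read_t())
E
```

```text
down hit False [ 0.601  -0.3567  0.0366]
w 69.5 F 30.0
lifted w 69.6 F 30.0
over w 69.5 F 30.0
drop_in hit False above home mm 8.0 [-1.1  0.9 -1.2] w 69.6
41.8417
press t_bar (23, 0) True top above home mm 0.3 [-2.9 -0.2 13.3]
press l_bracket (-25.5, -10) True top above home mm 0.3 [-3.1  0.3 12.3]
50.4083
```

```bash
python3 - <<'E'
from act import *
Y=down(np.radians(90))
ctrl.goto((.43,-.02,.25),Y); a,_=snap("pack1")
print([(np.round(d["bbox"]).astype(int).tolist(),round(d["score"],2)) for d in ctrl.find_in("wrist","pack_a")])
ctrl.goto((.47,.28,.38),Y); b,_=snap("safe1")
print("pack",[(np.round(d["bbox"]).astype(int).tolist(),round(d["score"],2)) for d in ctrl.find_in("wrist","pack_a")],"safe",[(np.round(d["bbox"]).astype(int).tolist(),round(d["score"],2)) for d in ctrl.find_in("wrist","safe")])
print(ctrl.read_t())
t=cv2.resize(cv2.imread("pics/tray3v.png"),(300,300)); p=cv2.resize(a[60:260,220:420],(300,300))
cv2.imwrite("pics/comp.png",np.hstack([np.vstack([t,p]),cv2.resize(b[0:480,120:520],(500,600))]))
E
```

```text
[([320, 148, 25, 39], 0.95)]
pack [([293, 349, 14, 8], 0.47)] safe [([342, 122, 104, 145], 0.91), ([387, 295, 140, 163], 0.72)]
52.5917
```

View pics/comp.png

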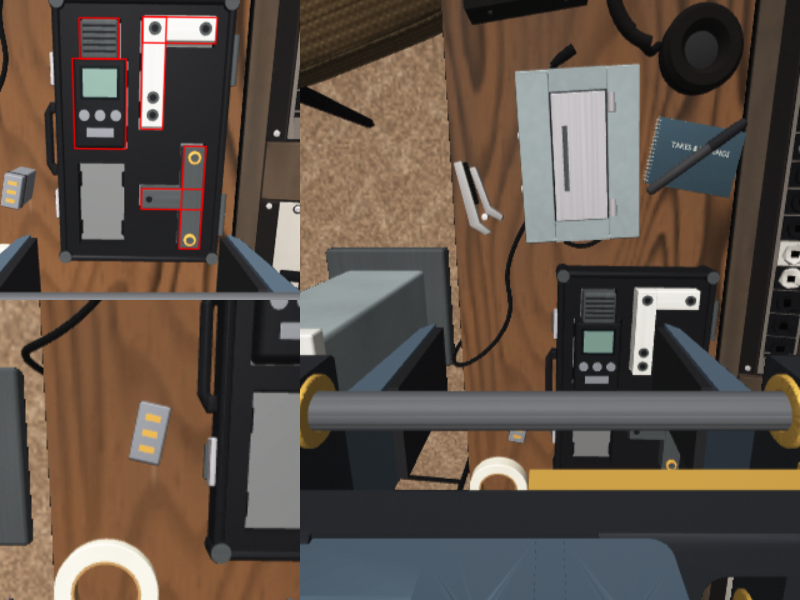

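All three pieces match their home outlines (red). There is one pack only, at bottom-left crop (150,434). The safe's flap spans about (551,93) to (608,217) with its hinges on the right, the +x side. Next: measure the mouth and the pack close up.

```bash
python3 - <<'E'
from act import *
im,C=load("safe1"); k=lambda u,v:((u-300)/1.25+120,v/1.25)
M=[[-.0225,.05,.175],[.0225,.05,.175],[-.0225,-.05,.175],[.0225,-.05,.175]]
print("mouth",*fitpose(C,M,[k(551,93),k(606,90),k(556,220),k(608,217)]))
print("safe",*fitpose(C,[[-.048,.066,.175],[.048,.066,.175],[-.048,-.066,.175],[.048,-.066,.175]],[k(516,70),k(638,65),k(528,242),k(638,237)]))
mo=fitpose(C,M,[k(551,93),k(606,90),k(556,220),k(608,217)])[0]
# pack
a,Ca=load("pack1"); p0=np.r_[to_plane(Ca,(320,150),.06)[:2],np.radians(-12)]; print("p0",p0)
yaw=p0[2]+np.pi; u=np.array([np.cos(yaw),np.sin(yaw)])
ctrl.goto([.55,.33,.33],down(np.radians(120)))
yaw2=np.pi+mo[2]; u2=np.array([np.cos(yaw2),np.sin(yaw2)])
ctrl.goto([*(mo[:2]-.074*u2),.34],down(yaw2)); ctrl.sleep(.2); b,_=snap("safe2")
ctrl.goto([*(p0[:2]-.074*u),.25],down(yaw)); ctrl.sleep(.2); a,Ca=snap("pack2")
t=segpiece(a,Ca,"pack_a",p0); p,iou=fit(a,Ca,"pack_a",p0,t,pad=15); print("pack",p,np.degrees(p[2]),iou); overlay(a,Ca,"pack_a",p); np.savez("pk.npz",p=p)
cv2.imwrite("pics/comp2.png",np.hstack([cv2.resize(a[80:230,245:395],(300,300)),np.zeros((300,10,3),np.uint8)]) if 0 else np.hstack([cv2.copyMakeBorder(cv2.resize(a[90:210,260:380],(240,240)),0,360,0,0,cv2.BORDER_CONSTANT),cv2.resize(b[70:270,225:411],(558,600),interpolation=cv2.INTER_CUBIC)]))
print(ctrl.read_t())
E
```

```text
mouth [0.49526148 0.37504524 0.0486404 ] [0.00210115 0.0020533  0.00168496 0.0020113 ]
safe [0.49508087 0.37465198 0.05027265] [0.00120461 0.00223026 0.00204346 0.00124244]
p0 [ 0.43095639  0.05315405 -0.20943951]
pack [ 0.43042732  0.0546054  -0.22571311] -12.932408548444073 0.9684322
56.0167
```

View pics/comp2.png

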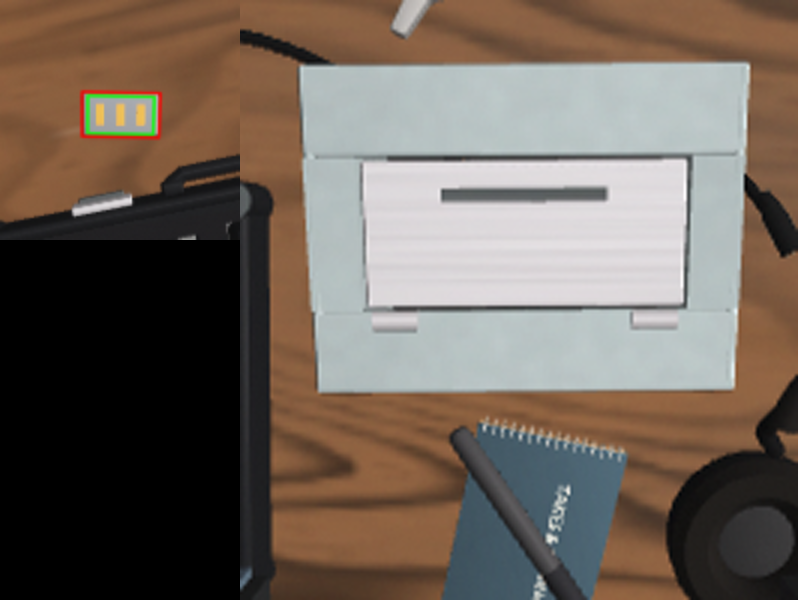

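```bash
python3 - <<'E'
from act import *
im,C=load("safe2"); k=lambda u,v:((u-240)/3+225,v/3+70)
M=[[-.0225,-.05,.175],[-.0225,.05,.175],[.0225,-.05,.175],[.0225,.05,.175]]
m1,r1=fitpose(C,M,[k(361,157),k(689,155),k(367,308),k(688,307)])
m2,r2=fitpose(C,[[-.048,-.066,.175],[-.048,.066,.175],[.048,-.066,.175],[.048,.066,.175]],[k(301,66),k(749,64),k(319,391),k(735,388)])
print(m1.round(4),r1.round(4),m2.round(4),r2.round(4)); np.savez("mouth.npz",m=m1)
p=np.load("pk.npz")["p"]; R=down(p[2]+np.pi); g=pt(p,(4,0))
ctrl.command_gripper(1)
ctrl.goto([*g,.13],R); print("hit",ctrl.move_l([*g,.062],.1,contact_N=8))
ctrl.command_gripper(0); print("w",width(),ctrl.read_grasp_force(),ctrl.read_tool_pos()[2])
ctrl.move_l([*g,.28],.2); print("w",width())
mo=pt(m1,(-3,0)); ctrl.goto([*mo,.285],down(m1[2]+np.pi)); print("over w",width(),ctrl.read_grasp_force(),ctrl.read_t(),np.round(ctrl.read_tool_pos(),4))
E
```

```text
[0.4947 0.3759 0.0539] [0.0011 0.0016 0.0009 0.0003] [0.4949 0.3758 0.0534] [0.0011 0.0013 0.0008 0.0009]
hit False
w 37.828142964682606 29.990107119083405 0.0619875434779519
w 38.31851333850934
over w 37.949331349225666 29.98973786830902 61.025 [0.4919 0.3746 0.2849]
```

```bash
python3 - <<'E'
from act import *
m=np.load("mouth.npz")["m"]; mo=pt(m,(-3,0))
hit=ctrl.move_l([*mo,.245],.1,contact_N=15); print(hit,width(),np.round(ctrl.read_contact_force(),1))
hit=ctrl.move_l([*mo,.126],.06,contact_N=20); print(hit,np.round(ctrl.read_tool_pos(),4),width(),np.round(ctrl.read_contact_force(),1),ctrl.read_grasp_force())
print(ctrl.read_t())
E
```

```text
False 37.68230920356079 [-0.2 -0.1 -0.4]
False [0.4917 0.3758 0.1261] 38.026640395025524 [-2.   0.1 -1.8] 30.806135069578886
63.7083
```

```bash
python3 - <<'E'
from act import *
m=np.load("mouth.npz")["m"]; mo=pt(m,(-3,0))
ctrl.command_gripper(50/91); ctrl.sleep(.6)
ctrl.move_l([*mo,.26],.1); ctrl.command_gripper(1)
yaw2=np.pi+m[2]; u2=np.array([np.cos(yaw2),np.sin(yaw2)])
ctrl.goto([*(m[:2]-.074*u2),.34],down(yaw2)); ctrl.sleep(.2); b,_=snap("safe3")
print([(np.round(d["bbox"]).astype(int).tolist(),round(d["score"],2)) for d in ctrl.find_in("wrist","pack_a")])
ctrl.goto((.53,.29,.33),down(np.radians(120))); ctrl.goto((.55,.04,.3),down(np.radians(90))); ctrl.sleep(.2); a,C=snap("tray4")
for n in ("recorder","l_bracket","t_bar"):
    c=cutpose(n)
    for q in PARTS[n]: cv2.polylines(a,[np.round(project(C,place(q,c,FLOOR[n]+H[n]))*16).astype(np.int32)],True,(0,0,255),1,cv2.LINE_AA,4)
cv2.imwrite("pics/comp3.png",np.hstack([cv2.resize(b[70:270,225:411],(372,400)),cv2.resize(a[20:300,200:480],(400,400))])); print(ctrl.read_t())
E
```

```text
[]
70.025
```

View pics/comp3.png

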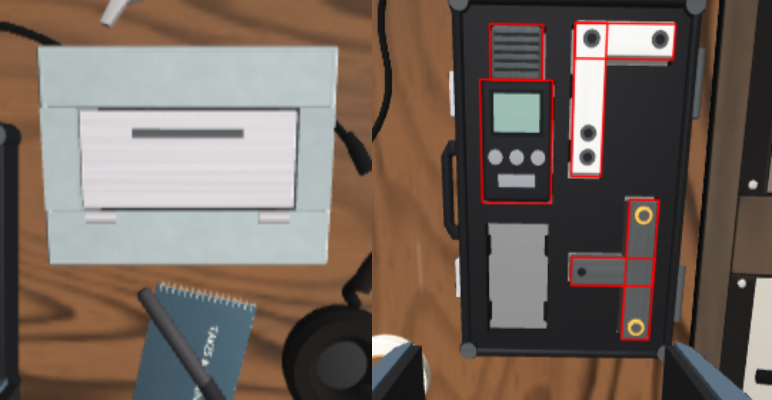

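The flap is shut, the pack is gone and all pieces are home. A black object beyond the safe, at (525,10) in the earlier safe view, could be the power brick or hide another piece, so I'll check it before handing in.

```bash
python3 - <<'E'
from act import *
im,C=load("safe1"); k=lambda u,v:((u-300)/1.25+120,v/1.25)
print(to_plane(C,k(525,10),.016)); d=cam("side"); print(to_plane(d,(300,409),.016))
x,y=to_plane(d,(300,409),.016)[:2]
ctrl.goto((.5,.3,.38),down(np.radians(110)))
for tx,ty in ((.42,y-.1),(.42,y-.14),(.4,.45)):
    try: ctrl.goto((tx,ty,.34),down(np.radians(90))); break
    except ctrl.MotionError as e: print(e)
ctrl.sleep(.2); a,C=snap("left1"); s=ctrl.read_camera("side")
for c in ("wrist","side"):
  for q in ("power_brick","pack_a"): print(c,q,[(np.round(e["bbox"]).astype(int).tolist(),round(e["score"],2)) for e in ctrl.find_in(c,q)])
cv2.imwrite("pics/fin.png",np.hstack([cv2.resize(a[:330],(500,258)),cv2.resize(s[240:480,200:480],(300,258))])); print(ctrl.read_t(),ctrl.read_tool_pos())
E
```

```text
[0.4442889  0.53361501 0.016     ]
[0.4528902  0.52613386 0.016     ]
wrist power_brick [([409, 409, 118, 129], 0.47)]
wrist pack_a [([408, 410, 116, 132], 0.49)]
side power_brick []
side pack_a []
72.2667 [0.42020096 0.42594865 0.34007675]
```

View pics/fin.png

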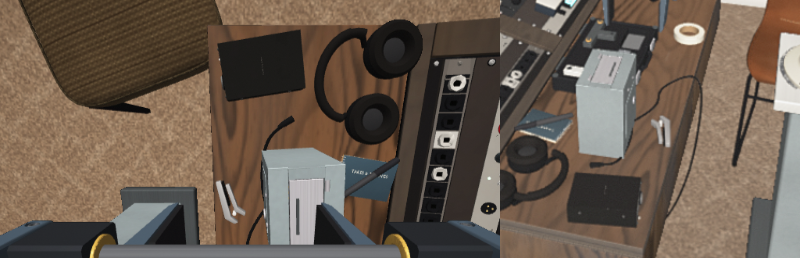

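The black object measures about 150 x 95 mm. That is a small box with sockets, not the 50 x 95 mm brick, and there is no other pack.

```bash
python3 - <<'E'
from bench import ctrl
print(ctrl.sign_off(), ctrl.read_t())
E
```

```text
the job is handed in; nothing more can be done
the job is handed in; nothing more can be done
```

I handed the job in: the recorder, L-bracket and T-bar are pressed home in the tray, and the one battery pack is inside the safe with the flap shut. I found no power brick or second pack on the desk.

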